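Clip the blue shelf onto the slotted stand

ROBOT

A 7-joint arm with a two-finger parallel gripper is mounted at the origin on the work surface. World frame = base frame: x ahead of the robot, y to its left, z up, the work surface at z = 0. Lengths are in m, angles in rad, forces in N, time in s.
With the tool pointing down it reaches from about 0.425 to 0.875 m from the base axis. Payload 4.7 kg.
Tool frame: the origin (TCP) lies on the centre line of the jaws, within the pads' length; the fingertips stand 8 mm ahead of it and the grasp point (between the pads) lies 11 mm behind it; z points along the fingers, y is the direction in which the jaws open and shut (so a half turn about z gives the same grasp; the last joint's range is limited). The gripper opens to 87 mm and grips with 3 to 60 N. Pads are 19 mm wide; open, the fingers measure 117 mm over their backs; the gripper's body (75 mm by 190 mm) begins 51 mm behind the grasp point.
Start: joints at [1.336, 0.321, -0.07, 1.45, 0.023, 1.371, -0.057], TCP at [0.16, -0.63, 0.207] pointing down, gripper open.
Joint ranges: [-2.86, 2.86], [-0.3, 2.09], [-1.38, 1.24], [0.06, 2.45], [-1.56, 4.7], [0.09, 2.05], [-2.69, 2.69]. Speed limits (rad/s): [2.57, 2.57, 3.14, 3.14, 3.14, 3.14, 3.14].

INTERFACE

Orientations are given as a rotation vector (axis times angle).
In Python, from bench import status, optics, order gives the robot as it stands.
- The arm moves only by the tool step_arm, never from a script. Its argument "rows" is a list of rows, each a list of 3 entries, a list of its own where there are three numbers: the turn, a rotation vector about the tool's x, y, z in degrees, then the shift along the tool's x, y, z in mm, then the finger opening in mm, from 0 to 87. A call has 1 to 12 rows; each row shifts and turns the pose as measured when the row begins, along the tool's axes as they then stand; what a row does not reach is not made up. A row lasts 1/12 s, in which the tool goes at most 41.7 mm and 7.16 degrees, less where a joint would pass 70% of its speed; a pose out of reach is approached as far as the arm can. A call is refused whole if a number of a shift passes 41.7 or a number of a turn 7.16, either way. A call with a gripper value outside its range is refused whole. The fingers move at their own pace and stop on an object; "grip_force" is the grip in N (left out, the last holds). Time passes only in rows, so rows that do not move let the fingers close. It gives the time, the measured TCP pose, the force and the opening at its end, in the units of the state.
- status.get_state(): the state, without advancing time (a new reading comes with each control period).
- optics.get_image(name): name is "scene" or "side" or "wrist"; returns a dict with "frame" (420x560x3 uint8, red, green, blue), "range_z" (420x560 float32, m along the optical axis (not along the pixel's ray), 0 where there is no reading), "K" (3x3 intrinsics, pixels), "R" (3x3) and "t" (3): a world point X has camera coordinates R X + t. Camera axes: x right, y down, z forward; pixel columns grow to the right and rows downward; lengths in m; the calibration is good to about 2 mm. A picture is of the moment at which its call begins.
- order.close_job(): hands the job in, once; it reports no verdict.
The state is a dict: "time": time; "joint_positions": joint angles; "qd": joint speeds; "joint_torque": joint torques, N m; "position": TCP position; "tool_rot": TCP orientation; "ft_force": force on the tool from outside, world axes, zero at the start; "torque": the same for the moment, N m; "grip_width": opening from 0.0 (shut) to 1.0 (fully open).
Only numpy, scipy, OpenCV 4.12 (cv2) and the standard library are available. Lean on these libraries where they do the work, as an engineer would, in place of code of your own. Each camera call takes 0.05 s, during which the arm holds its last target.

TASK

Hook both claws of the blue clip-on shelf into the slots of the two grey uprights, push it down until the yellow spring catch snaps out over it and it hangs fully home, then let go. Do not disturb the orange shelf.

Things in the scene. Friction and masses are not known exactly. Their poses are not given: they have to be found in the camera images.
- blue_grip (a point): Centre of the blue grip bar (12 mm thick in x, 124 long in y, 40 high) of the loose shelf to hang, 0.3 kg, 128 wide, standing on the counter; bar centre 160 above its underside, open around its middle. x points from front lip to claws, z up. Back face 28 mm to +x of the bar; from it two claws stand out 22 at y +-50: 8 wide, neck 94-80 below the bar centre, lip down to 120 below.
- orange_grip (a point): The same point of another shelf of the same form, with orange bar and front lip, standing on the other side of the stand: leave it where it is.
- stand_seat (a point): Point in air, 220 mm above the counter, where the bar's centre lies when the shelf is home; x points level into the fixed stand, z up. Front faces of the two uprights (50 wide, at y +-50, tops 12 below) 28 mm to +x. Upper slots used: 28 wide, 94 to 28 below, plate 6 thick. Go in along +x from clear in front, 30-48 (best 38) above home, till the back meets the uprights, then straight down.
- catch (a joint): Yellow sloped spring catch midway between the uprights, 7 mm proud of them, underside 107 mm below stand_seat. Value in m: 0 = out, about 0.006 = pushed in. Once the shelf is home it springs out above the 6 mm high strap across the shelf's back (110-116 below the bar centre). A shelf merely hung sags and rests on it; pushing past takes 10 to 25 N downward.
Not all that is in view belongs to the job. What is shaped like the part that bears stand_seat but purple is not meant.

How it is judged:
By the outcome, as a careful person would: the job done as asked, in the order asked, and still so for the second after the job is handed in, with the robot touching nothing.
It also fails if it takes over 43 s, if anything falls off the work surface, if the arm or the gripper's body presses on something with over 40 N, if the wrist force passes 120 N, or if a joint passes its speed limit or range.

## Working session

There is one attempt and no reset: what is moved stays moved. The work goes in short steps, Python scripts to look and compute and a tool call to move; the robot and the scene stay as the last step left them, time stands still between calls to the robot, and variables do not carry over. Pictures are saved under pics/ and viewed, and the job is handed in when it is done.

Besides the shell and the picture viewer there is one more tool, called after "Request:" as name(argument=value, ...) on one line, values as JSON. step_arm: Moves the arm, as the interface text tells. Its arguments: {"type":"object","properties":{"rows":{"type":"array"},"grip_force":{"type":"number"}},"required":["rows"]}

```bash
mkdir -p pics; ls; python3 - <<'E'
from bench import status, optics, order
import cv2, numpy as np
print(status.get_state())
for n in ["scene","side","wrist"]:
    d=optics.get_image(n)
    cv2.imwrite(f"pics/{n}0.png",d["frame"][:,:,::-1])
    np.savez(f"{n}0.npz",**d)
    print(n,d["K"].tolist(),d["R"].round(3).tolist(),d["t"].round(3).tolist())
E
```

```text
pics
{'time': 0.0, 'joint_positions': array([ 1.33608782,  0.32180272, -0.07011108,  1.45170026,  0.02260383,
        1.370826  , -0.05691509]), 'qd': array([ 0.00048192,  0.00057657,  0.00042129, -0.00011146,  0.00101934,
       -0.00059953, -0.00186279]), 'joint_torque': array([ 2.57635120e-04, -4.91281378e+01, -4.03906172e-01, -3.12524414e+01,
       -6.40070345e-02,  4.38169297e-02,  1.76321860e-04]), 'position': array([ 0.15987596, -0.62940427,  0.20566227]), 'tool_rot': array([-3.11540109e+00, -3.89647133e-01,  5.30610559e-04]), 'ft_force': array([-0.9627478 ,  0.15247885, -0.19547382]), 'torque': array([-0.03075133,  0.00227387,  0.00090042]), 'grip_width': 0.9997828665342232}
scene [[491.2794938979825, 0.0, 277.6790371552171], [0.0, 491.2794938979825, 207.92519688405682], [0.0, 0.0, 1.0]] [[-0.326, 0.945, 0.019], [0.712, 0.258, -0.653], [-0.622, -0.199, -0.757]] [0.137, -0.231, 1.444]
side [[432.1585193359703, 0.0, 270.9360400882148], [0.0, 432.1585193359703, 214.7510800406389], [0.0, 0.0, 1.0]] [[-0.757, -0.653, -0.02], [-0.363, 0.445, -0.819], [0.544, -0.613, -0.573]] [0.337, 0.279, 0.655]
wrist [[344.67584958491625, 0.0, 282.95452071036414], [0.0, 344.67584958491625, 209.30596531796152], [0.0, 0.0, 1.0]] [[0.245, -0.97, -0.002], [-0.927, -0.235, 0.294], [-0.285, -0.07, -0.956]] [-0.648, -0.035, 0.393]
```

View pics/scene0.png

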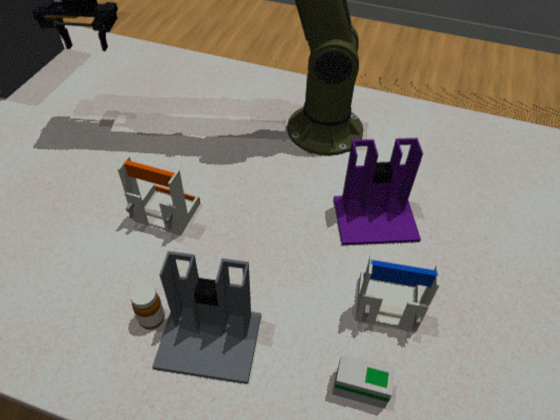

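View pics/side0.png

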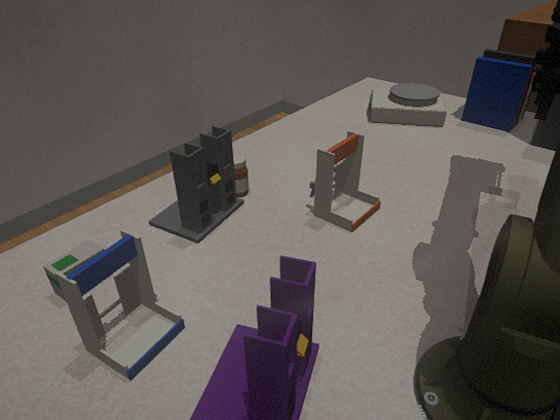

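View pics/wrist0.png

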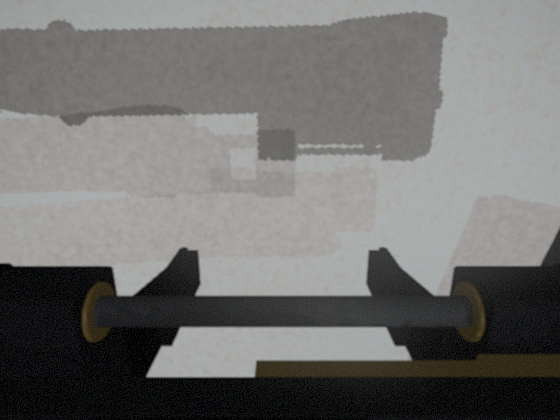

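Scene picture: the blue bar is at about (403,274), the grey stand at (208,300), the orange shelf at (160,190), and the purple decoy at (380,190). In the side picture the blue bar is at (105,262) and the grey stand at (205,180). Next I measure with the depth readings.

```bash
cat > h.py <<'E'
import numpy as np, cv2
def load(n):
    d=np.load(n); return {k:d[k] for k in d.files}
def pts(d,mask=None):
    z=d["range_z"]; v,u=np.nonzero((z>0)&(mask if mask is not None else True))
    z=z[v,u]; K=d["K"]
    c=np.stack([(u-K[0,2])/K[0,0]*z,(v-K[1,2])/K[1,1]*z,z],1)
    return (c-d["t"])@d["R"],u,v
def hsv(d): return cv2.cvtColor(d["frame"],cv2.COLOR_RGB2HSV)
E
python3 - <<'E'
from h import *
for n in ["scene","side"]:
    d=load(n+"0.npz");h=hsv(d)
    for nm,lo,hi in [("blue",(105,150,60),(125,255,255)),("orange",(3,170,80),(14,255,255)),("yellow",(20,150,100),(32,255,255))]:
        m=cv2.inRange(h,lo,hi)
        k,l,s,c=cv2.connectedComponentsWithStats(m)
        for i in range(1,k):
            if s[i,4]<30: continue
            P,u,v=pts(d,cv2.erode((l==i).astype(np.uint8),np.ones((2,2)))>0)
            if len(P)<8: continue
            print(n,nm,s[i].tolist(),"med",np.median(P,0).round(4),"p2",np.percentile(P,2,0).round(3),"p98",np.percentile(P,98,0).round(3))
            r=cv2.minAreaRect((P[:,:2]*1000).astype(np.float32)); print("   rect",r)
    P,u,v=pts(d)
    hh=h[v,u]; sel=(P[:,2]>0.185)&(P[:,2]<0.23)&(hh[:,1]<90)&(P[:,0]>0.3)
    Q=P[sel]; print(n,"grey top",len(Q))
    # counter check
    t=(abs(P[:,2])<0.03); print(" counter z",np.median(P[t,2]))
    cl=(Q*1000).astype(int)
    # coarse clusters
    lab=np.unique((Q[:,:2]/0.05).astype(int),axis=0,return_counts=True); print(np.c_[lab[0]*50,lab[1]].tolist())
E
```

```text
scene blue [371, 261, 66, 25, 923] med [0.5437 0.2862 0.1768] p2 [0.458 0.234 0.011] p98 [0.553 0.342 0.182]
   rect ((503.3699951171875, 281.8315734863281), (90.25241088867188, 116.63284301757812), 7.817183494567871)
scene orange [125, 160, 49, 17, 228] med [ 0.4723 -0.282   0.1795] p2 [ 0.466 -0.336  0.175] p98 [ 0.476 -0.229  0.183]
   rect ((471.3578186035156, -281.83233642578125), (11.011250495910645, 111.34356689453125), 0.22534696757793427)
scene grey top 946
 counter z 0.0004496546556332603
[[300, 100, 5], [600, 0, 57], [650, -100, 201], [650, -50, 169], [650, 0, 363], [700, -100, 79], [700, -50, 51], [700, 0, 21]]
side blue [477, 57, 55, 11, 164] med [ 0.351  -1.0229  0.2115] p2 [ 0.284 -1.038  0.209] p98 [ 0.428 -1.014  0.213]
   rect ((356.5872802734375, -1025.0570068359375), (148.45704650878906, 27.125713348388672), 3.961024522781372)
side blue [67, 235, 65, 44, 323] med [0.5378 0.2968 0.1808] p2 [0.529 0.233 0.179] p98 [0.548 0.343 0.182]
   rect ((538.9860229492188, 287.8822937011719), (10.205900192260742, 115.71085357666016), 6.827037334442139)
side orange [328, 134, 3
[... 1304 characters left out ...]
 -2100, 4], [900, -2150, 21], [900, -2100, 2], [950, -2150, 15], [950, -2100, 1], [1000, -2150, 8], [1050, -2150, 1], [2150, -1100, 1], [2150, -1000, 1], [2150, -650, 1], [2150, -600, 1], [2150, -500, 1], [2150, -450, 1], [2150, -400, 1], [2150, -350, 2], [2200, -1350, 6], [2200, -1300, 14], [2200, -1250, 24], [2200, -1200, 31], [2200, -1150, 44], [2200, -1100, 48], [2200, -1050, 65], [2200, -1000, 64], [2200, -950, 75], [2200, -900, 71], [2200, -850, 88], [2200, -800, 75], [2200, -750, 86], [2200, -700, 89], [2200, -650, 87], [2200, -600, 97], [2200, -550, 104], [2200, -500, 99], [2200, -450, 110], [2200, -400, 111], [2200, -350, 119], [2200, -300, 131], [2200, -250, 133], [2200, -200, 25]]
```

```bash
python3 - <<'E'
from h import *
from bench import *
W=[]
for n in ["scene","side"]:
    d=load(n+"0.npz"); P,u,v=pts(d); print(n,"cam at",(-d["R"].T@d["t"]).round(3))
    s=(P[:,0]>.45)&(P[:,0]<.8)&(P[:,1]>-.15)&(P[:,1]<.4)&(P[:,2]>.05)
    W.append((P[s],d["frame"][v[s],u[s]]))
def draw(f,x0,y0,zmin,zmax):
    im=np.full((2,600,400,3),255,np.uint8)
    for k,(P,c) in enumerate(W):
        q=(P[:,2]>zmin)&(P[:,2]<zmax)
        for p,cc in zip(P[q],c[q]):
            a=int((p[1]-y0)*2500); b=int((x0-p[0])*2500)+0
            if 0<=a<400 and 0<=b<600: cv2.circle(im[k],(a,b),1,[int(x) for x in cc[::-1]],-1)
    cv2.imwrite(f,np.hstack([im[0],im[1]]))
draw("pics/top_stand.png",.78,-.13,.196,.22)
draw("pics/top_blue.png",.65,.21,.15,.19)
for k,(P,c) in enumerate(W):
    q=P[(P[:,2]>.203)&(P[:,2]<.213)&(P[:,1]<.1)]
    print(k,len(q),np.median(q[:,2]),"rect",cv2.minAreaRect((q[:,:2]*1000).astype(np.float32)))
    print(cv2.convexHull((q[:,:2]*1000).astype(np.float32))[:,0].round(0).tolist())
E
```

```text
scene cam at [1.107 0.218 0.94 ]
side cam at [-0.     0.497  0.611]
0 496 0.2076103622913626 rect ((681.9918212890625, -52.659263610839844), (54.321327209472656, 150.49949645996094), 10.374856948852539)
[[722.0, -119.0], [695.0, 25.0], [691.0, 25.0], [675.0, 23.0], [647.0, 17.0], [647.0, 17.0], [644.0, 16.0], [644.0, 12.0], [645.0, -1.0], [669.0, -131.0], [672.0, -131.0], [721.0, -122.0]]
1 361 0.2072874503059675 rect ((684.3104858398438, -50.74726867675781), (55.581573486328125, 153.7916717529297), 10.571269035339355)
[[724.0, -116.0], [707.0, -22.0], [706.0, -19.0], [696.0, 28.0], [681.0, 26.0], [647.0, 21.0], [645.0, 16.0], [646.0, 3.0], [651.0, -23.0], [668.0, -111.0], [672.0, -127.0], [674.0, -129.0], [723.0, -122.0]]
```

View pics/top_stand.png

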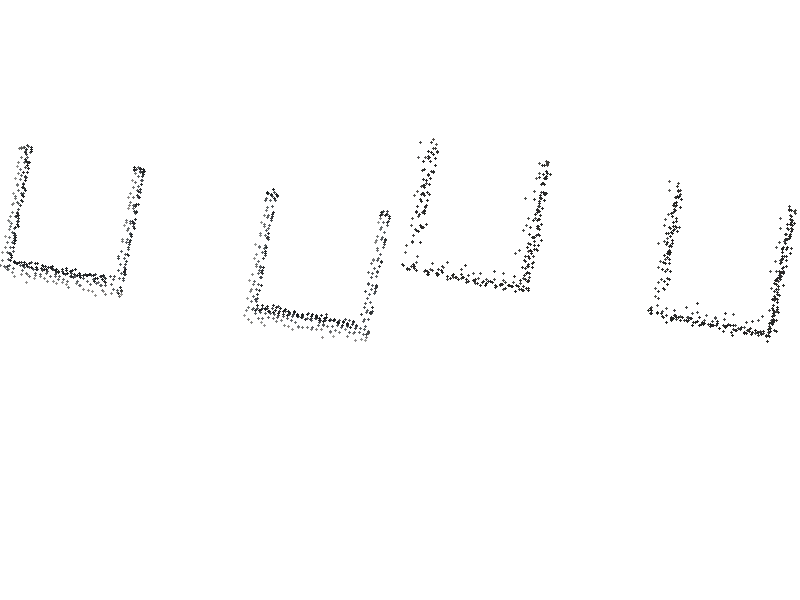

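View pics/top_blue.png

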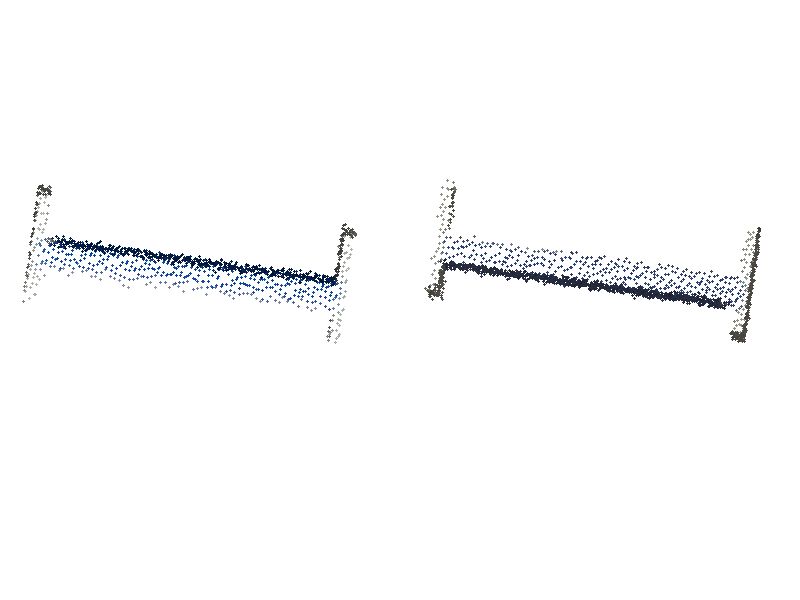

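The plan views show both uprights as U channels opening away from the robot, with front faces towards -x at about 10.5° yaw. The bar is at about 7.5° yaw. Next I fit lines to both.

```bash
python3 - <<'E'
from h import *
W={}
for n in ["scene","side"]:
    d=load(n+"0.npz"); P,u,v=pts(d); H=hsv(d)[v,u]
    # stand
    q=P[(P[:,2]>.205)&(P[:,2]<.2105)&(P[:,0]>.6)&(P[:,0]<.75)&(P[:,1]>-.16)&(P[:,1]<.06)]
    for a in [9.5,10,10.5,11,11.5]:
        r=np.deg2rad(a);X=np.array([np.cos(r),np.sin(r)]);Y=np.array([-X[1],X[0]])
        x=q[:,:2]@X;y=q[:,:2]@Y
        f=x<np.percentile(x,2)+.008
        fit=np.polyfit(y[f],x[f],1)
        s=np.sort(y)
        print(n,"stand",a,"slope",np.rad2deg(np.arctan(fit[0])).round(2),"front p1,p5,med",np.percentile(x,[1,5]).round(4),np.median(x[f]).round(4),"y ends",np.percentile(y,[.5,1,2,98,99,99.5]).round(4))
        # inner edges via gap
        g=np.diff(s);k=g.argmax();print("   gap",s[k].round(4),s[k+1].round(4), "mid",((s[k]+s[k+1])/2).round(4))
    b=(H[:,0]>100)&(H[:,0]<130)&(H[:,1]>110)&(P[:,2]>.135)&(P[:,0]>.45)&(P[:,0]<.65)&(P[:,1]>.2)&(P[:,1]<.38)
    B=P[b]
    top=B[B[:,2]>.177]; fc=B[B[:,2]<.174]
    for nm,Q in (("top",top),("face",fc)):
        if len(Q)<20: continue
        y0=.288;fit=np.polyfit(Q[:,1]-y0,Q[:,0],1);fit=np.polyfit(Q[:,1]-y0,Q[:,0],1)
        print(n,nm,len(Q),"yaw",np.rad2deg(np.arctan(-fit[0])).round(2),"x at .288",fit[1].round(4),"y",np.percentile(Q[:,1],[1,99]).round(4),"ztop",np.percentile(Q[:,2],[50,98]).round(4))
    # full shelf width incl. side plates
    q=P[(P[:,2]>.14)&(P[:,2]<.19)&(P[:,0]>.48)&(P[:,0]<.62)&(P[:,1]>.2)&(P[:,1]<.38)]
    r=np.deg2rad(7.5);X=np.array([np.cos(r),np.sin(r)]);Y=np.array([-X[1],X[0]])
    print(n,"shelf x",np.percentile(q[:,:2]@X,[1,99]).round(4),"y",np.percentile(q[:,:2]@Y,[.5,1,99,99.5]).round(4))
E
```

```text
scene stand 9.5 slope -0.76 front p1,p5,med [0.6373 0.6388] 0.6418 y ends [-0.2394 -0.2392 -0.2389 -0.0897 -0.0894 -0.0892]
   gap -0.1887 -0.1399 mid -0.1643
scene stand 10 slope -0.39 front p1,p5,med [0.6362 0.6374] 0.6405 y ends [-0.2451 -0.2449 -0.2448 -0.0954 -0.0952 -0.0951]
   gap -0.1947 -0.1457 mid -0.1702
scene stand 10.5 slope 0.08 front p1,p5,med [0.6345 0.6361] 0.639 y ends [-0.2508 -0.2507 -0.2505 -0.1012 -0.101  -0.101 ]
   gap -0.2006 -0.1516 mid -0.1761
scene stand 11 slope 0.47 front p1,p5,med [0.6331 0.6344] 0.6373 y ends [-0.2567 -0.2566 -0.2562 -0.107  -0.1067 -0.1067]
   gap -0.2062 -0.1574 mid -0.1818
scene stand 11.5 slope 0.82 front p1,p5,med [0.6313 0.6326] 0.6357 y ends [-0.2626 -0.2623 -0.2619 -0.1128 -0.1124 -0.1123]
   gap -0.2118 -0.1632 mid -0.1875
scene top 352 yaw 7.99 x at .288 0.5413 y [0.2268 0.3448] ztop [0.1798 0.1828]
scene face 633 yaw 8.02 x at .288 0.5454 y [0.2334 0.3434] ztop [0.158  0.1734]
scene shelf x [0.5574 0.5992] y [0.1482 0.1483 0.2755 0.2758]
side stand 9.5 slope -0.92 front p1,p5,med [0.6391 0.64  ] 0.6425 y ends [-0.2391 -0.238
[... 216 characters left out ...]
d -0.1684
side stand 10.5 slope -0.09 front p1,p5,med [0.637  0.6376] 0.6395 y ends [-0.2508 -0.25   -0.2493 -0.0991 -0.0986 -0.0984]
   gap -0.1977 -0.1506 mid -0.1742
side stand 11 slope 0.35 front p1,p5,med [0.635  0.6364] 0.6381 y ends [-0.2567 -0.2556 -0.255  -0.1049 -0.1043 -0.1041]
   gap -0.2035 -0.1566 mid -0.1801
side stand 11.5 slope 0.54 front p1,p5,med [0.6332 0.6346] 0.6365 y ends [-0.2626 -0.2612 -0.2607 -0.1106 -0.11   -0.1098]
   gap -0.2092 -0.1627 mid -0.1859
side top 431 yaw 7.71 x at .288 0.5402 y [0.2296 0.346 ] ztop [0.1807 0.1823]
side face 263 yaw 8.17 x at .288 0.5358 y [0.2302 0.3369] ztop [0.1542 0.1726]
side shelf x [0.5555 0.5987] y [0.1502 0.1509 0.2781 0.2782]
```

Measured, in world axes:
- **Blue bar centre:** about (0.541, 0.286, 0.160), yaw 8°. The bar top at 0.180 matches the given sizes.
- **stand_seat:** about (0.630, -0.061, 0.220), yaw 10.5°. The upright tops at 0.208 and the 150 mm span both match.

I'll raise the tool first, then swing towards the blue shelf.

Request:
step_arm(rows=[[[0, 0, -3.6], [25, 0, -30], 87], [[0, 0, -3.6], [25, 0, -30], 87], [[0, 0, -3.6], [25, 0, -30], 87], [[0, 0, -3.6], [25, 0, -30], 87], [[0, 0, -3.6], [30, 0, -28], 87], [[0, 0, -3.6], [40, 0, 0], 87], [[0, 0, -3.6], [40, 0, 0], 87], [[0, 0, -3.6], [40, 0, 0], 87], [[0, 0, -3.6], [40, 0, 0], 87], [[0, 0, -3.6], [40, 0, 0], 87], [[0, 0, -3.6], [40, 0, 0], 87], [[0, 0, -3.6], [40, 0, 0], 87]])

```text
time: 1.15
position: [0.4818, -0.3897, 0.3523]
tool_rot: [-2.738, -1.515, 0.007]
ft_force: [0.6, -0.6, -0.9]
grip_width: 1.0
```

```bash
cat > go.py <<'E'
# prints offset from current tool pose to a target TCP pose, in tool axes
import sys, numpy as np
from scipy.spatial.transform import Rotation as Ro
from bench import status
def off(x,y,z,yaw):
    s=status.get_state(); R=Ro.from_rotvec(s["tool_rot"])
    a=np.deg2rad(yaw); Y=np.array([np.cos(a),np.sin(a),0]); Z=np.array([0,0,-1.]); X=np.cross(Y,Z)
    T=Ro.from_matrix(np.stack([X,Y,Z],1))
    p=s["position"]; 
    print("t",round(s["time"],2),"p",p.round(4),"F",s["ft_force"].round(1),"M",s["torque"].round(2),"grip",round(s["grip_width"]*87,1),"q",s["joint_positions"].round(2))
    print("shift mm",(R.inv().apply(np.array([x,y,z])-p)*1000).round(1),"turn deg",np.rad2deg((R.inv()*T).as_rotvec()).round(2))
off(*map(float,sys.argv[1:5]))
E
python3 go.py .541 .286 .28 8
```

```text
t 1.15 p [ 0.4818 -0.3897  0.3523] F [ 0.6 -0.6 -0.9] M [-0.05 -0.16 -0.02] grip 87.0 q [ 0.92  0.26 -0.37  1.25  0.09  1.66  0.01]
shift mm [ 603.7 -308.    77.7] turn deg [ -0.66  -0.38 -40.11]
```

Request:
step_arm(rows=[[[0, 0, -2.4], [36, -18, 0], 87], [[0, 0, -2.4], [36, -17, 0], 87], [[0, 0, -2.4], [37, -15, 0], 87], [[0, 0, -2.4], [38, -14, 0], 87], [[0, 0, -2.4], [38, -12, 0], 87], [[0, 0, -2.4], [39, -10, 0], 87], [[0, 0, -2.4], [39, -9, 0], 87], [[0, 0, -2.4], [39, -7, 0], 87], [[0, 0, -2.4], [40, -5, 0], 87], [[0, 0, -2.4], [40, -4, 0], 87], [[0, 0, -2.4], [40, -2, 0], 87], [[0, 0, -2.4], [40, 0, 0], 87]])

```text
time: 2.15
position: [0.5173, 0.1088, 0.3522]
tool_rot: [-2.241, -2.179, 0.003]
ft_force: [1.3, 0.4, 0.4]
grip_width: 0.999
```

```bash
python3 go.py .541 .286 .28 8
```

```text
t 2.15 p [0.5173 0.1088 0.3522] F [1.3 0.4 0.4] M [-0.  -0.2  0. ] grip 86.9 q [ 0.48  0.09 -0.78  1.47  0.05  1.62 -0.32]
shift mm [177.1  19.6  73.7] turn deg [-0.68 -0.6  -9.61]
```

Request:
step_arm(rows=[[[-0.2, -0.2, -2.4], [38, 4, 0], 87], [[-0.2, -0.2, -2.4], [36, 4, 15], 87], [[-0.2, -0.2, -2.4], [36, 3, 20], 87], [[0, 0, -2.4], [36, 2, 20], 87], [[0, 0, 0], [30, 2, 19], 87]])

```text
time: 2.57
position: [0.5233, 0.295, 0.2822]
tool_rot: [2.045, 2.378, 0.013]
ft_force: [0.7, 0.5, 0.2]
grip_width: 1.0
```

```bash
python3 go.py .541 .286 .165 8; python3 - <<'E'
from h import *
from bench import optics
d=optics.get_image("wrist"); np.savez("wrist1.npz",**d); cv2.imwrite("pics/wrist1.png",d["frame"][:,:,::-1])
P,u,v=pts(d); H=hsv(d)[v,u]
b=(H[:,0]>100)&(H[:,0]<130)&(H[:,1]>110)&(P[:,2]>.135)&(P[:,2]<.2)
B=P[b]; print(len(B))
t=B[B[:,2]>.175]; f=np.polyfit(t[:,1]-.286,t[:,0],1); print(np.rad2deg(np.arctan(-f[0])),f[1],np.percentile(t,[1,50,99],axis=0).round(4))
print(cv2.minAreaRect((t[:,:2]*1000).astype(np.float32)))
E
```

```text
t 2.57 p [0.5233 0.295  0.2822] F [0.7 0.5 0.2] M [-0.01 -0.12  0.02] grip 87.0 q [ 0.17  0.29 -0.91  1.45  0.23  1.51 -0.58]
shift mm [-11.7  15.  117.3] turn deg [ 0.57 -0.07  0.62]
1653
8.02027659369168 0.5401232896987753 [[0.5279 0.2403 0.1793]
 [0.5388 0.2965 0.1808]
 [0.5504 0.344  0.1824]]
((539.2319946289062, 291.48211669921875), (11.688056945800781, 107.53936004638672), 7.84106969833374)
```

View pics/wrist1.png

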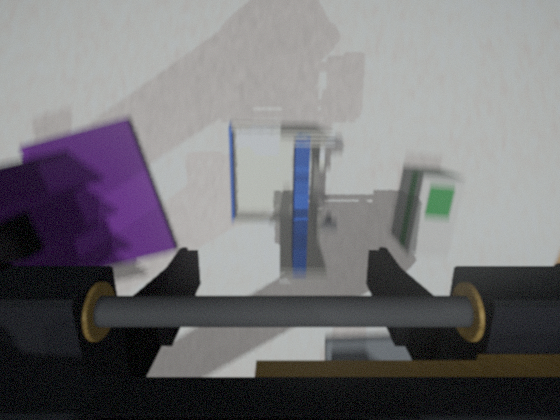

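The wrist picture shows the bar at (301,205), with the front lip on the robot's side at (234,170) and the claws on the far side. It agrees with the first fit to 1 mm, at yaw 8.0°. Now I descend.

Request:
step_arm(rows=[[[0.5, 0, 0.6], [-12, 15, 10], 60], [[0, 0, 0], [0, 0, 20], 60], [[0, 0, 0], [0, 0, 30], 60], [[0, 0, 0], [0, 0, 25], 60]])

```text
time: 2.95
position: [0.5333, 0.3003, 0.1923]
tool_rot: [-2.031, -2.384, -0.007]
ft_force: [0.1, -0.8, -0.1]
grip_width: 0.779
```

```bash
python3 go.py .5405 .286 .153 8
```

```text
t 2.95 p [0.5333 0.3003 0.1923] F [ 0.1 -0.8 -0.1] M [-0.09 -0.18  0.  ] grip 67.8 q [ 0.15  0.37 -0.88  1.55  0.28  1.36 -0.6 ]
shift mm [-15.6   4.9  39.1] turn deg [-0.15 -0.58  1.15]
```

Request:
step_arm(rows=[[[0, -0.6, 1.0], [-15, 5, 0], 60], [[0, 0, 0], [0, 0, 0], 60]])

```text
time: 3.12
position: [0.5383, 0.2827, 0.1866]
tool_rot: [-2.056, -2.37, 0.019]
ft_force: [1.4, -0.1, -0.3]
grip_width: 0.71
```

```bash
python3 go.py .5405 .286 .153 8
```

```text
t 3.12 p [0.5383 0.2827 0.1866] F [ 1.4 -0.1 -0.3] M [-0.07 -0.22 -0.  ] grip 61.8 q [ 0.16  0.37 -0.87  1.55  0.29  1.36 -0.59]
shift mm [ 3.2  3.  33.6] turn deg [-0.69  0.28  0.12]
```

Request:
step_arm(rows=[[[-0.5, 0.2, 0], [3, 2, 12], 60], [[0, 0, 0], [0, 0, 12], 60], [[0, 0, 0], [0, 0, 8], 40], [[0, 0, 0], [0, 0, 0], 40], [[0, 0, 0], [0, 0, 0], 40]])

```text
time: 3.53
position: [0.5438, 0.2833, 0.1583]
tool_rot: [2.065, 2.365, 0.001]
ft_force: [0.4, 0.0, 0.4]
grip_width: 0.54
```

```bash
python3 go.py .5405 .286 .153 8
```

```text
t 3.53 p [0.5438 0.2833 0.1583] F [0.4 0.  0.4] M [ 0.01 -0.1  -0.  ] grip 47.0 q [ 0.16  0.39 -0.86  1.59  0.31  1.3  -0.61]
shift mm [ 3.2 -2.9  5.3] turn deg [ 0.11  0.08 -0.25]
```

Request:
step_arm(rows=[[[0, 0, -0.2], [3, -3, 5], 40], [[0, 0, 0], [0, 0, 0], 25], [[0, 0, 0], [0, 0, 0], 0], [[0, 0, 0], [0, 0, 0], 0], [[0, 0, 0], [0, 0, 0], 0], [[0, 0, 0], [0, 0, 0], 0]], grip_force=60)

```text
time: 4.03
position: [0.5411, 0.2874, 0.1559]
tool_rot: [2.058, 2.368, 0.007]
ft_force: [0.4, -0.9, 0.2]
grip_width: 0.168
```

```bash
python3 go.py .5405 .286 .153 8
```

```text
t 4.03 p [0.5411 0.2874 0.1559] F [ 0.4 -0.9  0.2] M [-0.02 -0.04  0.01] grip 14.7 q [ 0.16  0.39 -0.86  1.6   0.31  1.29 -0.62]
shift mm [-1.3 -0.8  2.9] turn deg [0.34 0.02 0.01]
```

Request:
step_arm(rows=[[[0.3, 0, 0], [0, 0, 2], 0], [[0, 0, 0], [0, 0, 0], 0], [[0, 0, 0], [0, 0, 0], 0], [[0, 0, 0], [0, 0, 0], 0]])

```text
time: 4.37
position: [0.5417, 0.2875, 0.1557]
tool_rot: [2.06, 2.369, 0.002]
ft_force: [-1.4, -0.4, 0.3]
grip_width: 0.131
```

```bash
python3 go.py .541 .286 .153 8
```

```text
t 4.37 p [0.5417 0.2875 0.1557] F [-1.4 -0.4  0.3] M [-0.11 -0.05 -0.  ] grip 11.4 q [ 0.15  0.39 -0.86  1.59  0.31  1.3  -0.62]
shift mm [-1.3 -0.9  2.7] turn deg [ 0.12  0.04 -0.01]
```

Request:
step_arm(rows=[[[0, 0, 0], [0, 0, -10], 0], [[0, 0, 0], [0, 0, -20], 0], [[0, 0, 0], [0, 0, -30], 0], [[0, 0, 0], [0, 0, -30], 0], [[0, 0, 0], [0, 0, -10], 0]])

```text
time: 4.78
position: [0.5379, 0.2849, 0.2539]
tool_rot: [-2.057, -2.368, 0.018]
ft_force: [1.4, 0.5, -2.3]
grip_width: 0.126
```

```bash
python3 go.py .551 -.076 .254 10.5; python3 - <<'E'
from h import *
from bench import optics
d=load("scene0.npz");P,u,v=pts(d);H=hsv(d)[v,u]
p=P[(H[:,0]>130)&(H[:,0]<155)&(H[:,1]>100)]; print("purple",np.percentile(p,[1,99],axis=0).round(3)); q=p[p[:,2]>.05];print(np.percentile(q,[1,99],axis=0).round(3))
for n in ["scene","side"]:
    d=optics.get_image(n); np.savez(n+"2.npz",**d); cv2.imwrite(f"pics/{n}2.png",d["frame"][:,:,::-1])
E
```

```text
t 4.78 p [0.5379 0.2849 0.2539] F [ 1.4  0.5 -2.3] M [ 0.17 -0.43 -0.02] grip 11.0 q [ 0.16  0.34 -0.89  1.45  0.26  1.49 -0.58]
shift mm [-359.1  -37.5    1.8] turn deg [-0.67  0.22 -2.45]
purple [[ 0.067 -0.619  0.006]
 [ 0.388  0.307  0.33 ]]
[[ 0.058 -0.677  0.052]
 [ 0.693  0.27   0.342]]
```

View pics/scene2.png

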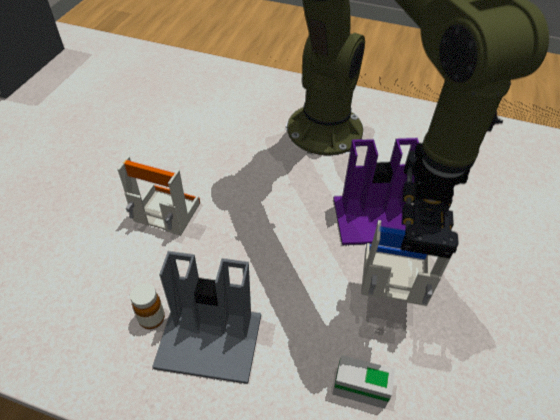

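View pics/side2.png

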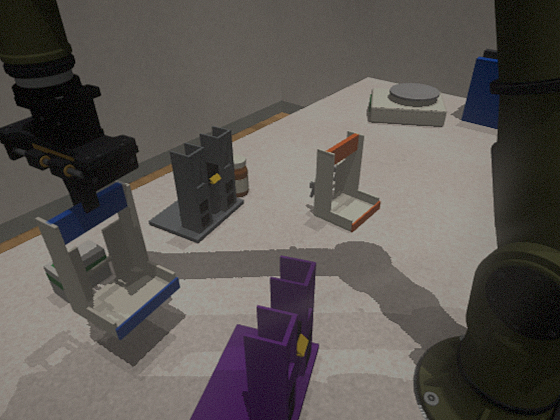

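The shelf hangs level in the gripper in both views and is clear of the purple base. Now I carry it over to in front of the grey stand.

Request:
step_arm(rows=[[[-0.3, 0.1, -0.3], [-20, -2, -1], 0], [[-0.3, 0.1, -0.3], [-35, -4, -1], 0], [[0, 0, -0.3], [-40, -4, 0], 0], [[0, 0, -0.3], [-40, -4, 0], 0], [[0, 0, -0.3], [-40, -4, 0], 0], [[0, 0, -0.3], [-40, -4, 0], 0], [[0, 0, -0.3], [-40, -4, 0], 0], [[0, 0, -0.3], [-35, -3, 0], 0], [[0, 0, 0], [-25, -2, 0], 0], [[0, 0, 0], [-10, 0, 0], 0], [[0, 0, 0], [0, 0, 0], 0]])

```text
time: 5.8
position: [0.5491, -0.0551, 0.2286]
tool_rot: [-1.984, -2.403, 0.031]
ft_force: [0.1, -0.6, -2.9]
grip_width: 0.13
```

```bash
python3 go.py .551 -.076 .254 10.5
```

```text
t 5.8 p [ 0.5491 -0.0551  0.2286] F [ 0.1 -0.6 -2.9] M [-0.03 -0.24 -0.03] grip 11.3 q [ 0.7   0.19 -0.73  1.62  0.13  1.42  0.14]
shift mm [-20.7  -2.9 -25.5] turn deg [-1.83 -0.4   0.41]
```

Request:
step_arm(rows=[[[-1.0, -0.2, 0.2], [-12, -2, -15], 0], [[-0.8, -0.2, 0.2], [-8, -1, -12], 0], [[0, 0, 0], [0, 0, -2], 0], [[0, 0, 0], [0, 0, -1], 0]])

```text
time: 6.13
position: [0.5482, -0.07, 0.2543]
tool_rot: [-1.997, -2.413, 0.0]
ft_force: [0.1, 0.5, -2.0]
grip_width: 0.129
```

```bash
python3 go.py .551 -.076 .254 10.5
```

```text
t 6.13 p [ 0.5482 -0.07    0.2543] F [ 0.1  0.5 -2. ] M [ 0.05 -0.1  -0.04] grip 11.2 q [ 0.73  0.16 -0.72  1.59  0.1   1.44  0.19]
shift mm [-6.4  1.6  0.2] turn deg [-0.37 -0.44  0.28]
```

Request:
step_arm(rows=[[[-0.3, -0.4, 0.2], [-5, 0, -1], 0], [[0, 0, 0], [0, 0, -1], 0], [[0, 0, 0], [0, 0, 0], 0]])

```text
time: 6.38
position: [0.5493, -0.0701, 0.2561]
tool_rot: [-1.998, -2.422, -0.001]
ft_force: [-0.3, 0.3, -2.1]
grip_width: 0.128
```

```bash
python3 go.py .551 -.0745 .254 10.5; cat > rel.py <<'E'
import sys
from h import *
from bench import optics,status
tag=sys.argv[1]
r=np.deg2rad(10.5);X=np.array([np.cos(r),np.sin(r),0]);Y=np.array([-X[1],X[0],0]);M=np.stack([X,Y,[0,0,1]])
for n in ["scene","side"]:
    d=optics.get_image(n); np.savez(n+tag+".npz",**d); cv2.imwrite(f"pics/{n}{tag}.png",d["frame"][:,:,::-1])
    P,u,v=pts(d); H=hsv(d)[v,u]; Q=P@M.T
    b=(H[:,0]>100)&(H[:,0]<130)&(H[:,1]>110)&(Q[:,2]>.2)&(Q[:,2]<.3)&(abs(Q[:,0]-.57)<.08)&(abs(Q[:,1]+.175)<.1)
    B=Q[b]; f=np.polyfit(B[:,1]+.175,B[:,0],1)
    print(n,"bar pts",len(B),"yaw err deg",np.rad2deg(np.arctan(-f[0])).round(2),"x pct",np.percentile(B[:,0],[2,50,98]).round(4),"y",np.percentile(B[:,1],[1,99]).round(4),"z",np.percentile(B[:,2],[2,99]).round(4))
    # z-slope of bar top across y
    # shelf side plates: light grey bright pts above .213
    g=(H[:,2]>70)&(H[:,1]<70)&(Q[:,2]>.213)&(Q[:,2]<.29)&(abs(Q[:,0]-.58)<.06)&(abs(Q[:,1]+.175)<.1)
    G=Q[g]
    if len(G)>20: print("   plates",len(G),"y",np.percentile(G[:,1],[1,2,98,99]).round(4),"x",np.percentile(G[:,0],[2,98]).round(4),"z99",np.percentile(G[:,2],99).round(4))
    s=(Q[:,2]>.204)&(Q[:,2]<.2105)&(Q[:,0]>.630)&(Q[:,0]<.70)&(abs(Q[:,1]+.175)<.1)&(H[:,2]<110)
    S=Q[s]
    if len(S)>20: print("   stand",len(S),"y",np.percentile(S[:,1],[.5,1,99,99.5]).round(4),"x",np.percentile(S[:,0],[1,2]).round(4))
E
python3 rel.py 3
```

```text
t 6.38 p [ 0.5493 -0.0701  0.2561] F [-0.3  0.3 -2.1] M [ 0.01 -0.19  0.06] grip 11.1 q [ 0.73  0.15 -0.72  1.6   0.1   1.43  0.19]
shift mm [-4.7  0.9  2.1] turn deg [-0.04 -0.09  0.45]
scene bar pts 462 yaw err deg 1.45 x pct [0.5225 0.5315 0.5338] y [-0.2261 -0.1139] z [0.2408 0.2825]
   plates 268 y [-0.2348 -0.2346 -0.1066 -0.1065] x [0.5211 0.5536] z99 0.2825
   stand 397 y [-0.2496 -0.2491 -0.1009 -0.1008] x [0.6346 0.635 ]
side bar pts 385 yaw err deg -0.17 x pct [0.5212 0.5232 0.5322] y [-0.2276 -0.1128] z [0.242  0.2816]
   plates 503 y [-0.2314 -0.2301 -0.1043 -0.1041] x [0.5207 0.5514] z99 0.2815
   stand 278 y [-0.2504 -0.2501 -0.0986 -0.0986] x [0.6368 0.6372]
```

View pics/scene3.png

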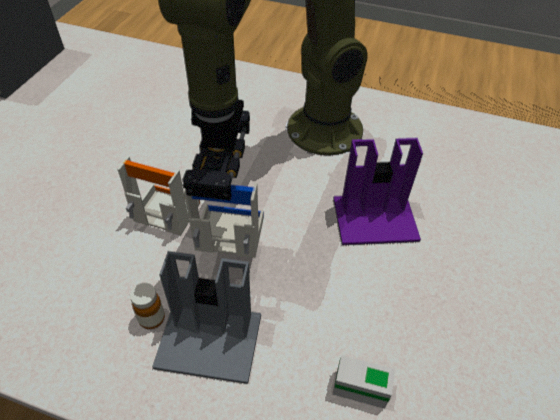

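View pics/side3.png

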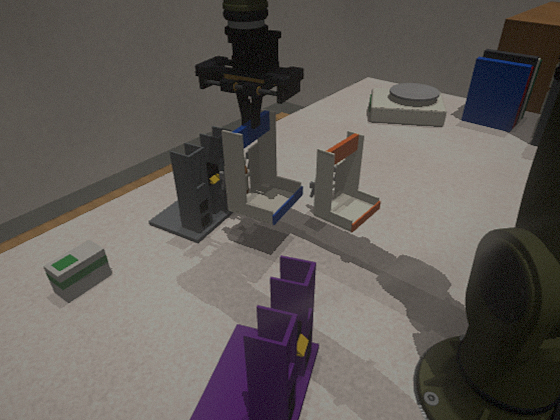

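Scene picture: the held shelf is at (228,220), in front of the grey uprights at (208,270) and clear of the orange one. Both views say it must shift 4.7 mm in -y. The bar is 40 mm above home with 80 mm to go in.

Request:
step_arm(rows=[[[0, 0, 0.4], [-5, 5, 0], 0], [[0, 0, 0], [0, 15, -1], 0], [[0, 0, 0], [0, 15, -1], 0], [[0, 0, 0], [0, 12, -1], 0], [[0, 0, 0], [0, 5, 0], 0], [[0, 0, 0], [0, 0, -1], 0]])

```text
time: 6.98
position: [0.6043, -0.0674, 0.258]
tool_rot: [-2.011, -2.41, 0.003]
ft_force: [-0.1, 0.2, -2.6]
grip_width: 0.128
```

```bash
python3 go.py .6297 -.0600 .254 10.5; python3 rel.py 4
```

```text
t 6.98 p [ 0.6043 -0.0674  0.258 ] F [-0.1  0.2 -2.6] M [ 0.02 -0.08  0.01] grip 11.1 q [ 0.65  0.29 -0.72  1.46  0.19  1.47  0.11]
shift mm [ 2.8 26.4  3.9] turn deg [-0.18 -0.05 -0.19]
scene bar pts 417 yaw err deg 0.84 x pct [0.5774 0.5861 0.5884] y [-0.1634 -0.1209] z [0.2438 0.2847]
   plates 352 y [-0.2421 -0.2416 -0.114  -0.114 ] x [0.5639 0.6076] z99 0.2845
   stand 412 y [-0.2501 -0.2499 -0.101  -0.1009] x [0.6348 0.6354]
side bar pts 450 yaw err deg -0.75 x pct [0.5755 0.5774 0.5857] y [-0.234  -0.1227] z [0.2443 0.2839]
   plates 653 y [-0.2403 -0.2383 -0.1117 -0.1112] x [0.5646 0.6078] z99 0.2837
   stand 174 y [-0.2013 -0.2007 -0.0986 -0.0985] x [0.6366 0.6371]
```

View pics/scene4.png

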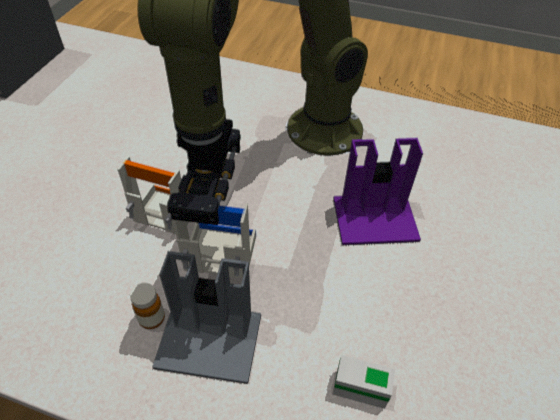

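Request:
step_arm(rows=[[[-0.1, 0, -0.2], [2, 4, 3], 0], [[0, 0, 0], [0, 8, 1], 0], [[0, 0, 0], [0, 8, 0], 0], [[0, 0, 0], [0, 3, 0], 0], [[0, 0, 0], [0, 0, 0], 0]])

```text
time: 7.5
position: [0.6262, -0.0623, 0.2541]
tool_rot: [-2.011, -2.413, 0.005]
ft_force: [-0.8, -0.0, -3.4]
grip_width: 0.125
```

```bash
python3 go.py .6297 -.0600 .254 10.5; python3 rel.py 5
```

```text
t 7.5 p [ 0.6262 -0.0623  0.2541] F [-0.8 -0.  -3.4] M [-0.01 -0.15  0.  ] grip 10.9 q [ 0.61  0.34 -0.72  1.41  0.22  1.48  0.08]
shift mm [1.6 3.9 0.1] turn deg [-0.15  0.11 -0.1 ]
scene bar pts 428 yaw err deg 0.43 x pct [0.5994 0.6088 0.6107] y [-0.1624 -0.119 ] z [0.2398 0.2802]
   plates 321 y [-0.2408 -0.2402 -0.113  -0.113 ] x [0.5862 0.63  ] z99 0.28
   stand 415 y [-0.2501 -0.2497 -0.101  -0.1009] x [0.6339 0.6347]
side bar pts 478 yaw err deg 0.26 x pct [0.5983 0.6    0.6093] y [-0.2332 -0.1199] z [0.2397 0.2802]
   plates 586 y [-0.2393 -0.2363 -0.1101 -0.1097] x [0.5875 0.6306] z99 0.2796
   stand 158 y [-0.2445 -0.2427 -0.0982 -0.0982] x [0.6317 0.6368]
```

View pics/scene5.png

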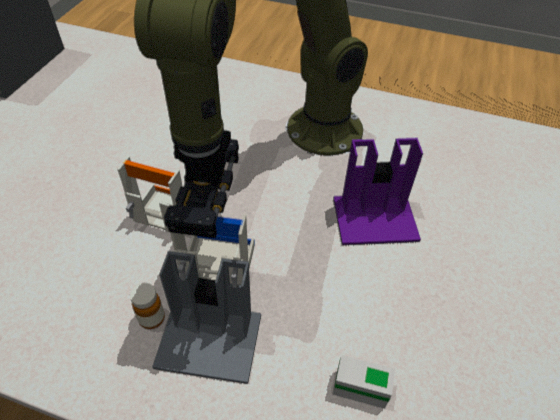

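The claws show through both slots at (183,262) and (236,268), with about 4 mm left to contact.

Request:
step_arm(rows=[[[0, 0, 0], [1, 3, 0], 0], [[0, 0, 0], [0, 2, 0], 0], [[0, 0, 0], [0, 2, 0], 0]])

```text
time: 7.85
position: [0.6317, -0.0604, 0.2543]
tool_rot: [-2.011, -2.412, 0.008]
ft_force: [-3.2, -0.4, -3.0]
grip_width: 0.127
```

```bash
python3 go.py .6297 -.0600 .254 10.5
```

```text
t 7.85 p [ 0.6317 -0.0604  0.2543] F [-3.2 -0.4 -3. ] M [-0.23  0.73  0.05] grip 11.1 q [ 0.6   0.35 -0.72  1.4   0.23  1.48  0.07]
shift mm [ 0.8 -1.9  0.3] turn deg [-0.27  0.16 -0.14]
```

Contact shows as 3 N backwards. Now straight down.

Request:
step_arm(rows=[[[-0.2, 0, 0], [0, 0, 5], 0], [[0, 0, 0], [0, 0, 6], 0], [[0, 0, 0], [0, 0, 6], 0], [[0, 0, 0], [0, 0, 5], 0]])

```text
time: 8.18
position: [0.6306, -0.061, 0.2309]
tool_rot: [2.012, 2.412, -0.008]
ft_force: [-2.2, -0.8, 0.1]
grip_width: 0.126
```

```bash
python3 go.py .6297 -.0600 .214 10.5
```

```text
t 8.18 p [ 0.6306 -0.061   0.2309] F [-2.2 -0.8  0.1] M [-0.18  0.75 -0.  ] grip 11.0 q [ 0.6   0.36 -0.72  1.44  0.24  1.44  0.07]
shift mm [ 1.2 -0.7 16.9] turn deg [-0.2   0.19 -0.15]
```

Request:
step_arm(rows=[[[0, 0, 0], [0, 0, 5], 0], [[0, 0, 0], [0, 0, 5], 0], [[0, 0, 0], [0, 0, 4], 0]])

```text
time: 8.43
position: [0.63, -0.0615, 0.2155]
tool_rot: [2.012, 2.412, -0.009]
ft_force: [-2.2, -4.0, 12.8]
grip_width: 0.128
```

```bash
python3 go.py .6297 -.0600 .214 10.5
```

```text
t 8.43 p [ 0.63   -0.0615  0.2155] F [-2.2 -4.  12.8] M [-0.7   0.34  0.08] grip 11.1 q [ 0.61  0.36 -0.71  1.46  0.24  1.41  0.06]
shift mm [ 1.5 -0.   1.5] turn deg [-0.25  0.23 -0.17]
```

Request:
step_arm(rows=[[[0, 0, 0], [0, 0, 4], 0], [[0, 0, 0], [0, 0, 4], 0]])

```text
time: 8.6
position: [0.6307, -0.0615, 0.2156]
tool_rot: [2.01, 2.407, -0.008]
ft_force: [-10.2, -0.4, 18.4]
grip_width: 0.129
```

```bash
python3 go.py .6297 -.0600 .214 10.5; python3 rel.py 6
```

```text
t 8.6 p [ 0.6307 -0.0615  0.2156] F [-10.2  -0.4  18.4] M [-0.17  2.13  0.05] grip 11.2 q [ 0.61  0.36 -0.72  1.46  0.24  1.4   0.06]
shift mm [ 1.7 -0.7  1.6] turn deg [-0.01  0.45 -0.21]
scene bar pts 381 yaw err deg 1.3 x pct [0.6043 0.6131 0.6152] y [-0.1622 -0.1186] z [0.2021 0.2422]
   plates 150 y [-0.2399 -0.2389 -0.1128 -0.1128] x [0.59   0.6345] z99 0.2422
   stand 386 y [-0.2497 -0.2496 -0.1011 -0.101 ] x [0.6323 0.6329]
side bar pts 387 yaw err deg -0.59 x pct [0.603  0.6049 0.6141] y [-0.2331 -0.1192] z [0.202  0.2419]
   plates 263 y [-0.239  -0.2381 -0.1102 -0.1101] x [0.5921 0.6348] z99 0.272
   stand 147 y [-0.2045 -0.204  -0.0986 -0.0985] x [0.6311 0.6329]
```

View pics/side6.png

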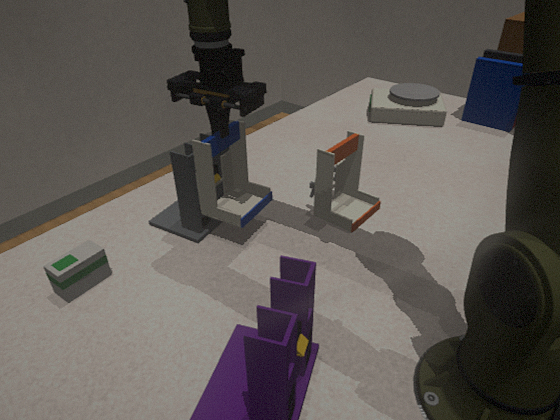

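```bash
python3 - <<'E'
import cv2
a=cv2.imread("pics/side6.png")[130:240,150:290]; cv2.imwrite("pics/crop6.png",cv2.resize(a,None,fx=5,fy=5,interpolation=cv2.INTER_CUBIC))
E
```

View pics/crop6.png

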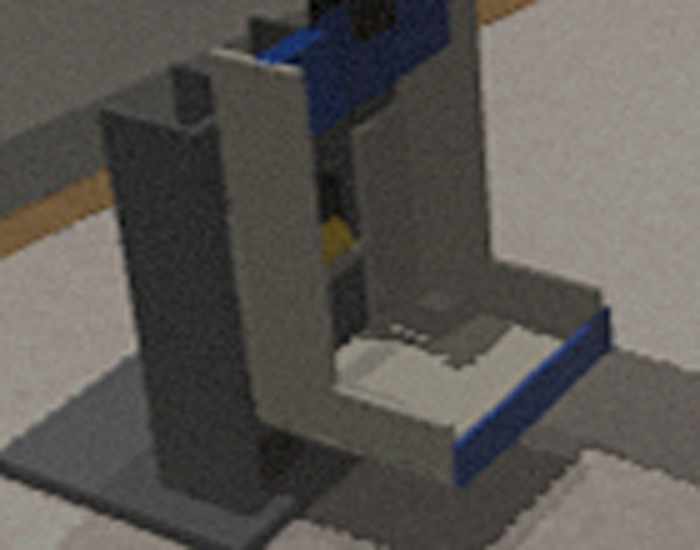

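The yellow catch shows above the strap. I'll push once more, firmly, to rule out the shelf merely resting on the catch.

Request:
step_arm(rows=[[[0, 0, 0], [0, -1, 7], 0], [[0, 0, 0], [0, 0, 8], 0]])

```text
time: 8.87
position: [0.6308, -0.0617, 0.2153]
tool_rot: [2.004, 2.398, -0.006]
ft_force: [-19.4, -1.0, 40.0]
grip_width: 0.13
```

```bash
python3 go.py .6297 -.0600 .214 10.5; python3 rel.py 7
```

```text
t 8.87 p [ 0.6308 -0.0617  0.2153] F [-19.4  -1.   40. ] M [-0.15  4.34 -0.04] grip 11.3 q [ 0.61  0.35 -0.72  1.47  0.25  1.39  0.06]
shift mm [ 1.9 -0.8  1.3] turn deg [ 0.41  0.86 -0.26]
scene bar pts 373 yaw err deg 1.3 x pct [0.604  0.613  0.6151] y [-0.1616 -0.1193] z [0.2016 0.2419]
   plates 148 y [-0.2401 -0.2392 -0.1131 -0.1129] x [0.5896 0.635 ] z99 0.2421
   stand 403 y [-0.2497 -0.2495 -0.1011 -0.101 ] x [0.6322 0.6337]
side bar pts 399 yaw err deg -0.43 x pct [0.6028 0.6049 0.6146] y [-0.234  -0.1218] z [0.2016 0.2416]
   plates 264 y [-0.2394 -0.2388 -0.1106 -0.1103] x [0.5922 0.6348] z99 0.2623
   stand 141 y [-0.2041 -0.2036 -0.0981 -0.098 ] x [0.6321 0.6335]
```

The bar held its height under 40 N, so it is on a hard stop at home height. I'll relax, then release.

Request:
step_arm(rows=[[[0.3, 0.3, 0], [0, -0.5, 0], 0], [[0, 0.2, 0], [0, -0.5, -0.5], 0], [[0, 0, 0], [0, 0, 0], 0]])

```text
time: 9.22
position: [0.6306, -0.0618, 0.2185]
tool_rot: [2.007, 2.402, -0.001]
ft_force: [-0.7, -0.0, -3.1]
grip_width: 0.126
```

```bash
python3 go.py .6297 -.0600 .214 10.5
```

```text
t 9.22 p [ 0.6306 -0.0618  0.2185] F [-0.7 -0.  -3.1] M [-0.06  0.16  0.03] grip 11.0 q [ 0.61  0.35 -0.72  1.47  0.24  1.4   0.06]
shift mm [ 2.  -0.6  4.5] turn deg [ 0.37  0.5  -0.26]
```

Request:
step_arm(rows=[[[0, 0.3, 0], [0, 0, 3], 0], [[0, 0, 0], [0, 0, 1], 0], [[0, 0, 0], [0, 0, 0], 20], [[0, 0, 0], [0, 0, 0], 30], [[0, 0, 0], [0, 0, 0], 40], [[0, 0, 0], [0, 0, 0], 40], [[0, 0, 0], [0, 0, 0], 40]], grip_force=10)

```text
time: 9.8
position: [0.6326, -0.0614, 0.214]
tool_rot: [2.01, 2.405, 0.011]
ft_force: [0.2, -0.4, 0.0]
grip_width: 0.413
```

```bash
python3 go.py .6297 -.0600 .214 10.5; python3 rel.py 8
```

```text
t 9.8 p [ 0.6326 -0.0614  0.214 ] F [ 0.2 -0.4  0. ] M [ 0.01 -0.12  0.03] grip 35.9 q [ 0.61  0.36 -0.72  1.47  0.24  1.39  0.07]
shift mm [ 1.9 -2.6 -0.1] turn deg [ 0.58  0.07 -0.27]
scene bar pts 383 yaw err deg 0.97 x pct [0.5976 0.6071 0.609 ] y [-0.1662 -0.1179] z [0.2011 0.2413]
   plates 130 y [-0.1754 -0.1512 -0.1131 -0.113 ] x [0.5851 0.6282] z99 0.2673
   stand 393 y [-0.2493 -0.2491 -0.101  -0.1009] x [0.6349 0.6354]
side bar pts 346 yaw err deg -0.47 x pct [0.5968 0.599  0.6086] y [-0.2325 -0.1206] z [0.2008 0.2478]
   plates 256 y [-0.2401 -0.2386 -0.1103 -0.1102] x [0.5859 0.6286] z99 0.2431
   stand 178 y [-0.2489 -0.2489 -0.0977 -0.0975] x [0.6313 0.637 ]
```

Since release the bar has moved about 5 mm away from the uprights. I'll retreat upwards and look before deciding.

Request:
step_arm(rows=[[[0.3, 0, -0.2], [0, -3, -8], 40], [[0, 0, 0], [0, 0, -20], 40], [[0, 0, 0], [0, 0, -35], 40], [[0, 0, 0], [0, 0, -35], 40], [[0, 0, 0], [0, -30, -20], 40], [[0, 0, 0], [0, -38, 0], 40], [[0, 0, 0], [0, -20, 0], 40], [[0, 0, 0], [0, 0, 0], 40]])

```text
time: 10.57
position: [0.5399, -0.0769, 0.3385]
tool_rot: [-2.003, -2.42, -0.005]
ft_force: [0.3, 0.2, 0.6]
grip_width: 0.463
```

```bash
python3 go.py .6297 -.0600 .214 10.5; python3 rel.py 9;  python3 - <<'E'
import cv2
from h import *
a=cv2.imread("pics/side9.png")[120:240,150:290]; cv2.imwrite("pics/crop9.png",cv2.resize(a,None,fx=5,fy=5,interpolation=cv2.INTER_CUBIC))
a=cv2.imread("pics/scene9.png")[190:390,120:290]; cv2.imwrite("pics/crop9b.png",cv2.resize(a,None,fx=3,fy=3,interpolation=cv2.INTER_CUBIC))
r=np.deg2rad(10.5);M=np.array([[np.cos(r),np.sin(r),0],[-np.sin(r),np.cos(r),0],[0,0,1]])
for n in ["scene","side"]:
    d=load(n+"9.npz");P,u,v=pts(d);Q=P@M.T;H=hsv(d)[v,u]
    m=(abs(Q[:,1]+.175)<.09)&(Q[:,0]>.48)&(Q[:,0]<.72)&(Q[:,2]>.03)&(Q[:,2]<.26)
    b=m&(H[:,0]>100)&(H[:,0]<130)&(H[:,1]>110)
    B=Q[b&(Q[:,2]>.19)]; f=B[(B[:,2]<.23)]
    c=np.polyfit(f[:,2]-.22,f[:,0],1); print(n,"bar face x at z .22",c[1].round(4),"tilt deg",np.rad2deg(np.arctan(c[0])).round(2))
    L=Q[b&(Q[:,2]<.13)]; 
    if len(L)>20: print("  lip x,z",np.percentile(L[:,0],[2,50,98]).round(4),np.percentile(L[:,2],[2,98]).round(4))
    y=m&(H[:,0]>18)&(H[:,0]<33)&(H[:,1]>130)
    if y.sum()>4: print("  yellow",y.sum(),np.percentile(Q[y],[5,50,95],axis=0).round(4).tolist())
d=load("side0.npz");P,u,v=pts(d);Q=P@M.T;H=hsv(d)[v,u]
y=(abs(Q[:,1]+.175)<.09)&(Q[:,0]>.48)&(Q[:,0]<.72)&(H[:,0]>18)&(H[:,0]<33)&(H[:,1]>130)
print("  yellow at start",y.sum(),np.percentile(Q[y],[5,50,95],axis=0).round(4).tolist())
E
```

```text
t 10.57 p [ 0.5399 -0.0769  0.3385] F [0.3 0.2 0.6] M [-0.03 -0.19 -0.06] grip 40.3 q [ 0.76  0.11 -0.73  1.47  0.07  1.59  0.23]
shift mm [ -0.6  91.1 124.7] turn deg [ 0.13 -0.15  0.27]
scene bar pts 1103 yaw err deg -0.03 x pct [0.5972 0.6069 0.6093] y [-0.235  -0.1195] z [0.2009 0.2411]
   plates 224 y [-0.2412 -0.241  -0.1131 -0.113 ] x [0.5845 0.6284] z99 0.2414
   stand 394 y [-0.2505 -0.2502 -0.1009 -0.1008] x [0.6354 0.6357]
side bar pts 381 yaw err deg -0.07 x pct [0.597  0.5991 0.6083] y [-0.233  -0.1201] z [0.2019 0.2405]
   plates 224 y [-0.2395 -0.239  -0.1106 -0.1103] x [0.5859 0.63  ] z99 0.2404
   stand 190 y [-0.2507 -0.2501 -0.0981 -0.0977] x [0.6369 0.6375]
scene bar face x at z .22 0.6074 tilt deg -1.63
  lip x,z [0.5234 0.5275 0.6774] [0.063  0.1248]
  yellow 10 [[0.6513, -0.1949, 0.1149], [0.676, -0.1839, 0.136], [0.6777, -0.1667, 0.1413]]
side bar face x at z .22 0.5988 tilt deg -1.55
  lip x,z [0.5253 0.5274 0.5367] [0.0576 0.0835]
  yellow 29 [[0.6318, -0.1984, 0.1126], [0.6357, -0.1845, 0.119], [0.6449, -0.1761, 0.125]]
  yellow at start 83 [[0.632, -0.1991, 0.0996], [0.6374, -0.1737, 0.1208], [0.645, -0.16, 0.126]]
```

View pics/crop9.png

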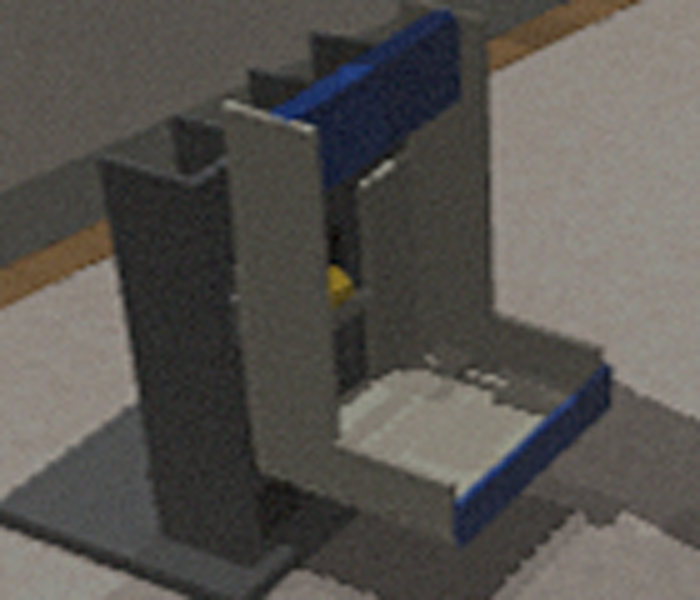

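View pics/crop9b.png

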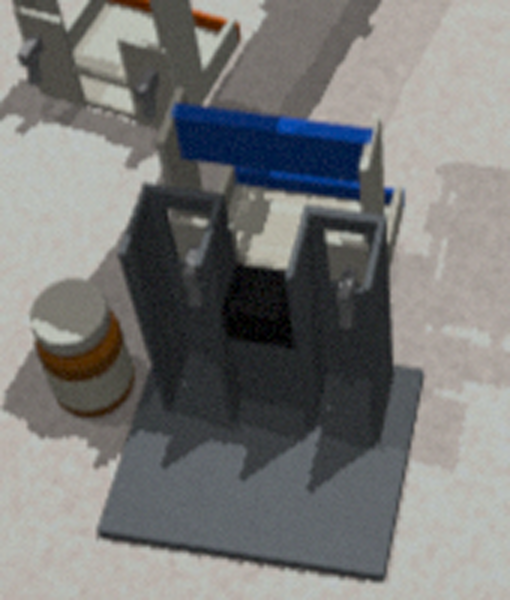

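```bash
python3 - <<'E'
from h import *
from bench import optics,order
for n in ["scene0","scene9","side0","side9"]:
    d=load(n+".npz");P,u,v=pts(d);H=hsv(d)[v,u]
    m=(H[:,0]<15)&(H[:,1]>150)&(P[:,2]>.14)&(P[:,2]<.2)&(abs(P[:,0]-.47)<.04)&(abs(P[:,1]+.28)<.08)
    print(n,m.sum(),P[m].mean(0).round(4))
print(order.close_job())
E
```

```text
scene0 644 [ 0.473  -0.2885  0.1665]
scene9 648 [ 0.4729 -0.2887  0.1666]
side0 159 [ 0.4683 -0.2855  0.1717]
side9 161 [ 0.4681 -0.2845  0.173 ]
the job is handed in; nothing more can be done
None
```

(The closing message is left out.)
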